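# Clear the jammed card-deck dispenser

### The arm

A 6-joint arm with a two-finger parallel gripper is mounted at the origin on the work surface; the furniture and walls round the work are solid. World frame = base frame: x ahead of the robot, y to its left, z up, the work surface at z = 0. Lengths are in m, angles in degrees, forces in N, time in s.
With the tool pointing down it reaches from about 0.375 to 0.9 m from the base axis. Payload 3.1 kg.
Tool frame: the origin (TCP) lies at the very end of the fingers, on their centre line; the grasp point (between the pads) lies bot.hold_point_z behind it (bot.hold_point_z is the distance from the TCP to the grasp point, in m); z points along the fingers, y is the line along which they close (so a half turn about z gives the same grasp; the last joint's range is limited). The gripper opens to 87 mm and grips with 3 to 60 N. Pads are 19 mm wide; open, the fingers measure 117 mm over their backs; the gripper's body (75 mm by 190 mm) begins 51 mm behind the grasp point.
Start: joints at [-73.425, 30.224, 82.088, -0, 67.689, -10.227], TCP at [0.282, -0.558, 0.223] pointing down, gripper open.
Joint ranges: [-176.69, 176.69], [-43.24, 126.21], [12.49, 139.97], [-82, 262], [0, 151.66], [-163.58, 163.58]. Speed limits (degrees/s): [159.86, 159.86, 180, 180, 180, 180].

### API

Orientations are given as a 3x3 rotation matrix whose columns are the frame's x, y, z axes.
In Python, from rig import bot gives the robot as it stands.
- The arm moves only by the tool apply_moves, never from a script. Its argument "plan" is one flat list of numbers, 4 for each row, row after row: the shift along the world's x, y, z normalised to -1 to 1, where 1 is 0.05 m, then the turn about the world's z normalised to -1 to 1, where 1 is 10 degrees. A call has 1 to 12 rows; each row shifts and turns the commanded pose from where the row before left it; what a row does not reach is not made up. A row lasts 1/8 s, in which the tool goes at most 62.5 mm and 10.7 degrees, less where a joint would pass 70% of its speed; a pose out of reach is approached as far as the arm can. A call with a number of a shift or a turn outside -1 to 1 is refused whole. A call with a gripper value outside its range is refused whole. "grip" is the closure, from -1 (fully open) to 1 (shut), so that 0 is half open, set as the call begins (left out, the last holds). The fingers move at their own pace and stop on an object; the grip force is fixed at half the most. Time passes only in rows, so rows that do not move let the fingers close. It gives the time, the measured TCP pose, the force, the opening and the grip force at its end, in the units of the state.
- bot.read_state(): the state, without advancing time (a new reading comes with each control period).
- bot.capture(name): name is "side" or "top" or "wrist"; returns (picture, depth): 480x640x3 uint8, red, green, blue; 480x640 float32, m along the optical axis (not along the pixel's ray), 0 where there is no reading.
- bot.camera_info(name): a dict with "vertical_fov" (degrees; the focal length in pixels is half the picture's height over the tangent of half this angle, whatever the lens; pixels are square), "cx", "cy" (the principal point, pixels), "k1" (the pictures are not rectified: a ray, as slopes to the right and down, at radius r is drawn at 1 + k1 r^2 times it, then the intrinsics apply), "rvec" (rotation vector, rad) and "tvec" (3), from world to camera coordinates, as OpenCV has them; the wrist camera has in their place "mount" (4x4, takes a point from camera to tool coordinates, whose origin is the TCP and whose axes are the flange's). Camera axes: x right, y down, z forward; pixel columns grow to the right and rows downward; lengths in m; the calibration is good to about 2 mm. A picture is of the moment at which its call begins: read the wrist's pose just before it. camera_info takes no time and is no camera call.
- bot.hand_in(): hands the job in; it is judged then, once.
Trained networks look in the newest picture that a camera, given by its name, has taken for a name from the list of things; names that differ only in an ending like _2 or _b are one class to them, and where a whole thing is asked for, a point or a joint stands for the part that bears it (a point fixed in the world has none). Each returns a list of dicts, best first, with "p" (0 to 1); they miss things now and then, are a little off and sometimes report something else, mostly with a low value. They report only what shows in the picture. A call takes as long as a camera call.
- bot.outline_of(camera, target): "mask" (480x640 bool, what is visible of it) and "xy" ([column, row] as shares, 0 to 1, of the picture: columns of its width, rows of its height, amid what is visible of it).
- bot.pinpoint(camera, target): "xy" ([column, row] as shares, 0 to 1, of the picture: columns of its width, rows of its height: a listed point, or the origin of a listed thing).
The state is a dict: "time_s": time; "joint_positions": joint angles; "qvel": joint speeds; "tau": joint torques, N m; "position": TCP position; "tcp_rot": TCP orientation; "force": force on the tool from outside, world axes, zero at the start; "moment": the same for the moment, N m; "opening": opening from 0.0 (shut) to 1.0 (fully open); "grasp_force": force on a finger pad.
Only numpy, scipy, OpenCV 4.12 (cv2) and the standard library are available. Lean on these libraries where they do the work, as an engineer would, in place of code of your own. Each camera call takes 0.05 s, during which the arm holds its last target. There are 200 camera calls.

### The job

Card decks have jammed in some sleeves of the counter dispenser. Press the red stop button first; then, with the push stick from its rest, push every jammed deck right out of the far end of its sleeve into the tray (no fingers on a deck inside a sleeve), put all those decks in the grey returns bin and lay the stick back in its rest the way it lay. Only then press the blue reset button and after it the green start button, one at a time, and leave the other things on the counter where they are.

Things in the scene. Friction and masses are not known exactly. Their poses are not given: they have to be found in the camera images.
- dispenser: white counter-top card-deck dispenser fixed to the counter, 236 (x) x 195 (y) mm. Origin: on the counter under the middle of the sleeve block; z up. Three level sleeves run through the block along own y, at own x = -68, 0, +68 mm: loading mouths at own y = +50, outlets at own y = -50 mm. Flat roof 82 mm high, with clear windows over the outlet half that show a deck inside
- tray_mid (a point): middle of the floor of the dispenser's open tray, 24 mm above the counter, at own (0, -95) mm. Inside the tray spans own y -50 (the outlets) to -139 mm and own x -112 to +112 mm; its lips stand 39 mm above the counter. Decks pushed out drop 20 mm onto it
- mouth_near (a point): middle of the loading mouth of the robot-side sleeve (own x = -68 mm), 58 mm above the counter; its axes are the dispenser's: push along its own -y. The sleeve is 46 mm wide, its floor 44 and roof 74 mm above the counter. A sprung clip presses on the deck from above: pushing it takes about 6 to 10 N
- mouth_mid (a point): middle of the loading mouth of the middle sleeve (own x = 0 mm), 58 mm above the counter; its axes are the dispenser's: push along its own -y. The sleeve is 46 mm wide, its floor 44 and roof 74 mm above the counter. A sprung clip presses on the deck from above: pushing it takes about 6 to 10 N
- mouth_far (a point): middle of the loading mouth of the far sleeve (own x = +68 mm), 58 mm above the counter; its axes are the dispenser's: push along its own -y. The sleeve is 46 mm wide, its floor 44 and roof 74 mm above the counter. A sprung clip presses on the deck from above: pushing it takes about 6 to 10 N
- btn_stop_top (a point): top of the red stop button (22 mm wide, on the robot side of the roof); it is pressed straight down
- btn_reset_top (a point): top of the blue reset button (middle of the roof)
- btn_start_top (a point): top of the green start button (far side of the roof)
- btn_stop (a joint): travel of the red stop button: 0 up, 0.006 m fully down (about 4 N); springs back; counts as pressed beyond 0.004
- btn_reset (a joint): travel of the blue reset button: 0 up, 0.006 m fully down (about 4 N); springs back; counts as pressed beyond 0.004
- btn_start (a joint): travel of the green start button: 0 up, 0.006 m fully down (about 4 N); springs back; counts as pressed beyond 0.004
- deck_orange: orange card deck in a rigid tuck box with a white panel on top and bottom, 40 (x) x 64 (y) x 26 (z) mm, about 80 g; origin: middle of its 40 x 64 underside. Absent in some runs (None from the start). If present it starts jammed in the robot-side sleeve, lying flat, lengthwise along the sleeve, its nearer end 14 to 34 mm inside the mouth
- deck_teal: teal card deck in a rigid tuck box with a white panel on top and bottom, 40 (x) x 64 (y) x 26 (z) mm, about 80 g; origin: middle of its 40 x 64 underside. Absent in some runs (None from the start). If present it starts jammed in the middle sleeve, lying flat, lengthwise along the sleeve, its nearer end 14 to 34 mm inside the mouth
- deck_purple: purple card deck in a rigid tuck box with a white panel on top and bottom, 40 (x) x 64 (y) x 26 (z) mm, about 80 g; origin: middle of its 40 x 64 underside. Absent in some runs (None from the start). If present it starts jammed in the far sleeve, lying flat, lengthwise along the sleeve, its nearer end 14 to 34 mm inside the mouth
- push_stick: wooden push stick, 50 g: square handle 60 x 20 x 20 mm, then a round dowel 16 mm thick, then a black rubber tip 18 mm thick. Origin: on its axis, in the middle of the handle; own x axis points along the dowel; handle from x = -30 to +30 mm, tip end at x = +180 mm; balance point about x = +80 mm. It starts lying in its rest, its axis 24 mm above the counter
- stick_tip (a point): middle of the end face of the rubber tip, 180 mm ahead of the stick's origin
- stick_rest: low dark wooden rest fixed to the counter, 135 x 50 mm, with two U-shaped saddles (24 mm between their cheeks, saddle bottom 16 mm and cheek tops 27.5 mm above the counter) at own x = +45 and +140 mm. Origin: on the counter, under the place of the middle of the stick's handle; own x axis is the way the dowel points. The handle overhangs the end of the rest, free on all sides
- returns_bin: grey open-topped plastic bin, loose, 150 (x) x 110 (y) x 70 mm high, walls and floor 4 mm; origin: middle of its underside
- toy_car: red wooden toy car, 58 x 102 x 50 mm, standing at the far edge of the work; leave it alone. Origin: middle of its underside
- call_bell: chrome counter bell, 77 mm wide, 58 mm high; leave it alone. Origin: middle of its underside
- skittle: yellow wooden skittle, 38 mm wide, 100 mm high, beyond the stick's rest; leave it alone. Origin: middle of its underside

How it is judged (in metres and radians):
On the way, in this order (a step that is already met when the one before it is completed fails the run):
1. red stop button pressed, before any deck is pushed out (value of joint btn_stop above 0.004 m), for 0.05 s.
2. every jammed deck pushed out of its sleeve (y of each of deck_orange, deck_teal, deck_purple in the frame of dispenser below -0.075 m), for 0.2 s.
3. every deck in the returns bin and the stick back in its rest (x of deck_orange in the frame of returns_bin between -0.075 and 0.075 m and y of deck_orange in the frame of returns_bin between -0.055 and 0.055 m and z of deck_orange in the frame of returns_bin between -0.005 and 0.075 m and x of deck_teal in the frame of returns_bin between -0.075 and 0.075 m and y of deck_teal in the frame of returns_bin between -0.055 and 0.055 m and z of deck_teal in the frame of returns_bin between -0.005 and 0.075 m and x of deck_purple in the frame of returns_bin between -0.075 and 0.075 m and y of deck_purple in the frame of returns_bin between -0.055 and 0.055 m and z of deck_purple in the frame of returns_bin between -0.005 and 0.075 m and x of push_stick in the frame of stick_rest between -0.03 and 0.03 m and height (world z) of push_stick between 0.016 and 0.032 m and y of stick_tip in the frame of stick_rest between -0.02 and 0.02 m and y of push_stick in the frame of stick_rest between -0.02 and 0.02 m and height (world z) of stick_tip below 0.032 m), for 0.2 s.
4. blue reset button pressed (value of joint btn_reset above 0.004 m), for 0.05 s.
5. green start button pressed (value of joint btn_start above 0.004 m), for 0.05 s.
At the end, for the whole second after the job is handed in: Every deck present is at rest inside the returns bin, no higher than its rim; the stick lies at rest down in both saddles of its rest, handle and tip within 20 mm of the rest's centre line and within 30 mm of its place along it; all three buttons are up again (all of step 3 and linear speed of each of deck_orange, deck_teal, deck_purple, push_stick below 0.03 m/s and value of joint each of btn_stop, btn_reset, btn_start below 0.003 m); the robot touches nothing.
It fails at once if two buttons down at the same time (value of joint each of btn_stop, btn_reset above 0.004 m or value of joint each of btn_stop, btn_start above 0.004 m or value of joint each of btn_reset, btn_start above 0.004 m).
It fails at once if blue or green pressed while a deck is still in a sleeve (value of joint any of btn_reset, btn_start above 0.004 m and y of any of deck_orange, deck_teal, deck_purple in the frame of dispenser above -0.075 m).
It fails at once if fingers on a deck that is still inside its sleeve ((contact force between the fingers and deck_orange above 0.5 N and y of deck_orange in the frame of dispenser between -0.05 and 0.05 m) or (contact force between the fingers and deck_teal above 0.5 N and y of deck_teal in the frame of dispenser between -0.05 and 0.05 m) or (contact force between the fingers and deck_purple above 0.5 N and y of deck_purple in the frame of dispenser between -0.05 and 0.05 m)).
It fails at once if a bystander (toy car, bell, skittle) moved by more than 30 mm (distance of any of toy_car, call_bell, skittle from where it was at the start of the episode above 0.03 m).
Of deck_orange, deck_teal, deck_purple only 2 to 3 are there at a start; the rules pass over those that are not, and their reading is None.
At some moment in a run one of returns_bin may be knocked a few centimetres aside while the robot is not near it.
Once in a run the grip may slacken for a moment while it holds something.
It also fails if it takes over 210 s, if anything falls off the work surface, if the arm or the gripper's body presses on something with over 40 N, if the wrist force passes 120 N, or if a joint passes its speed limit or range.

## Working session

There is one attempt and no reset: what is moved stays moved. The work goes in short steps, Python scripts to look and compute and a tool call to move; the robot and the scene stay as the last step left them, time stands still between calls to the robot, and variables do not carry over. Pictures are saved under pics/ and viewed, at most 14 in all, crops included, and the job is handed in when it is done.

Besides the shell and the picture viewer there is one more tool, called after "Emit:" as a command line: name --argument value ..., lists and objects as JSON in quotes. apply_moves: Moves the arm, as the interface text tells. Its arguments: {"type":"object","properties":{"plan":{"type":"array","items":{"type":"number"}},"grip":{"type":"number"}},"required":["plan"]}

```bash
ls; mkdir -p pics
cat > h.py <<'E'
import numpy as np, cv2
from rig import bot
def cam(n):
    c=bot.camera_info(n); f=240/np.tan(np.radians(c["vertical_fov"])/2)
    if "rvec" in c:
        R=cv2.Rodrigues(np.array(c["rvec"],float))[0]; t=np.array(c["tvec"],float).ravel(); Rw=R.T; o=-R.T@t
    else:
        s=bot.read_state(); M=np.array(c["mount"]); T=np.eye(4); T[:3,:3]=np.array(s["tcp_rot"]).reshape(3,3); T[:3,3]=s["position"]; W=T@M; Rw=W[:3,:3]; o=W[:3,3]
    return c,f,Rw,o
def rays(n,px,C=None):
    c,f,Rw,o=C or cam(n); px=np.atleast_2d(px).astype(float)
    d=(px-[c["cx"],c["cy"]])/f; u=d.copy()
    for _ in range(20): u=d/(1+c["k1"]*(u**2).sum(1,keepdims=True))
    return np.c_[u,np.ones(len(u))]@Rw.T,o
def at_z(n,px,z,C=None):
    r,o=rays(n,px,C); return o+r*((z-o[2])/r[:,2])[:,None]
def cloud(n,mask,depth,C=None):
    v,u=np.nonzero(mask&(depth>0)); r,o=rays(n,np.c_[u,v],C); return o+r*depth[v,u][:,None]
def save(n,name):
    C=cam(n);p,d=bot.capture(n); cv2.imwrite("pics/"+name,p[:,:,::-1]); return p,d,C
E
python3 - <<'E'
from h import *
for n in("top","side"):
    p,d,C=save(n,n+"0.png"); print(n,C[3],C[2][:,2])
    for t in ["mouth_near","mouth_mid","mouth_far","btn_stop_top","btn_reset_top","btn_start_top","stick_tip","push_stick","stick_rest","returns_bin","deck_orange","deck_teal","deck_purple","dispenser","toy_car","call_bell","skittle","tray_mid"]:
        r=bot.pinpoint(n,t)
        if r: 
            q=np.array(r[0]["xy"])*[640,480]; print(t,round(r[0]["p"],2),q.round(1),[np.round(at_z(n,q,z,C)[0,:2],3).tolist() for z in(0,.024,.058,.09)])
        else: print(t,None)
print(bot.hold_point_z, bot.read_state()["tcp_rot"],bot.read_state()["time_s"])
E
```

```text
pics
top [ 0.4767409  -0.1330372   0.93309765] [ 0.13834068  0.0110255  -0.99032333]
mouth_near 0.72 [269.  333.4] [[0.416, -0.028], [0.417, -0.03], [0.42, -0.034], [0.422, -0.038]]
mouth_mid 0.7 [268.1 296.5] [[0.493, -0.022], [0.493, -0.025], [0.492, -0.029], [0.492, -0.033]]
mouth_far 0.95 [268.1 262.6] [[0.566, -0.019], [0.563, -0.022], [0.56, -0.026], [0.557, -0.03]]
btn_stop_top 0.75 [316.1 171.7] [[0.771, -0.117], [0.764, -0.117], [0.753, -0.118], [0.743, -0.118]]
btn_reset_top 0.56 [278.1 295.9] [[0.495, -0.044], [0.494, -0.046], [0.494, -0.049], [0.493, -0.052]]
btn_start_top None
stick_tip 0.9 [212.2 221.5] [[0.652, 0.107], [0.648, 0.101], [0.642, 0.092], [0.636, 0.084]]
push_stick 0.81 [204.2 305.2] [[0.471, 0.113], [0.471, 0.107], [0.471, 0.098], [0.471, 0.089]]
stick_rest 0.9 [202.  308.5] [[0.464, 0.117], [0.464, 0.111], [0.465, 0.102], [0.465, 0.093]]
returns_bin 0.61 [417.6 317. ] [[0.459, -0.341], [0.46, -0.335], [0.46, -0.328], [0.461, -0.321]]
deck_orange 0.31 [415.  318.1] [[0.457, -0.335], [0.457, -0.33], [0.458, -0.323], [0.459, -0.316]]
deck_teal None
deck_purp
[... 1602 characters left out ...]
.576, -0.138], [0.567, -0.102], [0.554, -0.05], [0.542, -0.002]]
dispenser 0.76 [356.9 309.2] [[0.497, -0.072], [0.492, -0.039], [0.485, 0.008], [0.478, 0.052]]
toy_car 0.93 [219.6 299.4] [[0.74, -0.03], [0.723, 0.001], [0.699, 0.044], [0.676, 0.085]]
call_bell 0.74 [227.4 274.7] [[0.762, -0.111], [0.744, -0.076], [0.719, -0.027], [0.695, 0.02]]
skittle 0.67 [189.6 342.2] [[0.733, 0.089], [0.717, 0.114], [0.693, 0.15], [0.671, 0.183]]
tray_mid 0.83 [363.3 265.6] [[0.512, -0.223], [0.507, -0.183], [0.499, -0.126], [0.491, -0.072]]
0.0187 [[ 8.92569030e-01  4.50910775e-01  2.27712578e-05]
 [ 4.50910775e-01 -8.92569025e-01 -9.74635779e-05]
 [-2.36224580e-05  9.72607767e-05 -9.99999995e-01]] 1.9
```

View pics/top0.png

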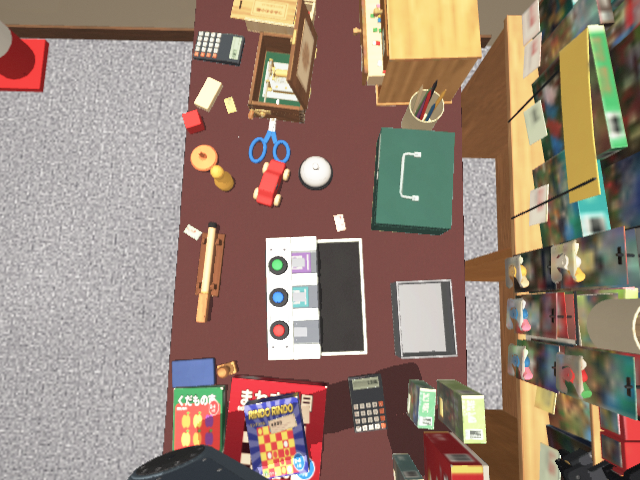

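View pics/side0.png

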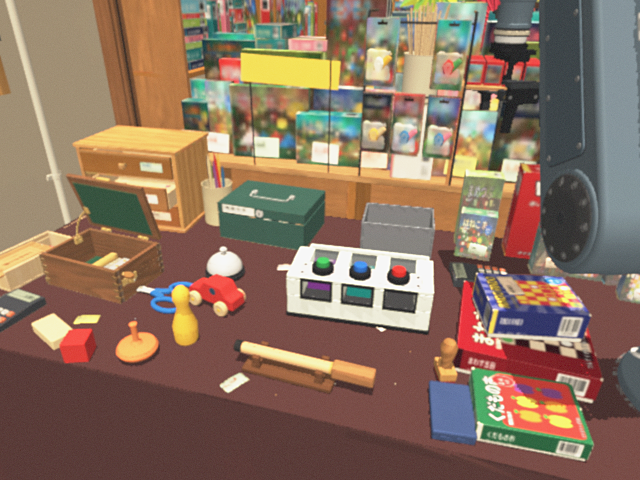

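The top view shows the red, blue and green buttons at about (279,330), (278,297) and (277,265). Purple and teal decks show in the far and middle windows, and the near window is empty (grey). The bin is at (425,317) and the stick runs from (202,320) to (212,225). The side view agrees: purple and teal are present, and the near sleeve looks dark and empty.

```bash
cat > m.py <<'E'
from h import *
def hsvmask(p,lo,hi,box):
    h=cv2.cvtColor(p,cv2.COLOR_RGB2HSV); m=cv2.inRange(h,lo,hi)>0; b=np.zeros_like(m); b[box[1]:box[3],box[0]:box[2]]=1; return m&b
def rect(P):
    (c,s,a)=cv2.minAreaRect((P[:,:2]*1000).astype(np.float32)); return np.round(c,1),np.round(s,1),round(a,1)
E
python3 - <<'E'
from m import *
p,d,C=save("top","t.png")
for n,lo,hi,box in [("red",(0,150,80),(8,255,255),(265,315,295,345)),("blue",(95,120,60),(125,255,255),(265,282,295,312)),("green",(45,120,60),(80,255,255),(265,250,295,280))]:
    m=hsvmask(p,lo,hi,box); P=cloud("top",m,d,C); print(n,m.sum(),np.median(P,0).round(4),P.mean(0).round(4))
b=np.zeros((480,640),bool)
b[225:375,255:380]=1; P=cloud("top",b,d,C)
Q=P[(P[:,2]>.076)&(P[:,2]<.088)]; print("roof",len(Q),np.median(Q[:,2]),rect(Q))
Q=P[(P[:,2]>.015)&(P[:,2]<.1)]; print("disp",rect(Q))
b[:]=0;b[265:370,385:470]=1; P=cloud("top",b,d,C); Q=P[(P[:,2]>.055)&(P[:,2]<.08)]; print("binrim",len(Q),rect(Q))
b[:]=0;b[218:330,190:230]=1; P=cloud("top",b,d,C); Q=P[(P[:,2]>.0285)&(P[:,2]<.05)]; print("stick",len(Q),rect(Q),Q.min(0),Q.max(0))
for t in("deck_orange","deck_teal","deck_purple"):
    for r in bot.outline_of("top",t)[:2]: print(t,r["p"],r["mask"].sum(),np.array(r["xy"])*[640,480])
E
```

```text
red 46 [ 0.4296 -0.0569  0.1037] [ 0.4296 -0.057   0.1023]
blue 106 [ 0.4909 -0.0532  0.1035] [ 0.4911 -0.0526  0.1029]
green 67 [ 0.5553 -0.0479  0.1037] [ 0.554  -0.0485  0.1035]
roof 5445 0.08138911486309708 (array([493.7, -78.2]), array([236.2, 104. ]), 3.7)
disp (array([ 495.5, -139.3]), array([309.1, 234.4]), 0.5)
binrim 826 (array([ 459.4, -341.8]), array([150.3, 111.3]), 4.0)
stick 740 (array([542.2, 105.5]), array([ 36.2, 207.8]), 87.6) [0.43867667 0.08476575 0.02850265] [0.64575889 0.12499903 0.0388888 ]
deck_teal 0.74 1043 [271.168 177.696]
```

Emit:
apply_moves --plan '[0.5, 0, 1, 0.6, 0.8, 0.5, 0.8, 0.6, 0.8, 0.95, 0, 0.6, 0.8, 0.95, 0, 0.6, 0, 0.95, 0, 0.6, 0, 0.95, 0, 0.6, 0, 0.95, 0, 0.6, 0, 0.95, 0, 0.6, 0, 0.95, 0, 0.6, 0, 0.95, 0, 0.6, 0, 0.95, -0.9, 0.6, 0, 0.95, -0.9, 0.1]' --grip 1

```text
time_s: 3.6
position: [0.4275, -0.061, 0.2266]
tcp_rot: [[-0.067, 0.998, 0.004], [0.998, 0.067, -0.001], [-0.002, 0.004, -1.0]]
force: [1.8, 0.6, -1.0]
opening: 0.008
grasp_force: 0.0
```

Run:
```python
from m import *
p,d,C=save("wrist","w1.png"); print(bot.read_state()["position"],C[3],C[2])
for t in["btn_stop_top","btn_reset_top","btn_start_top","mouth_near","mouth_mid"]:
    r=bot.pinpoint("wrist",t)
    if r: q=np.array(r[0]["xy"])*[640,480];print(t,r[0]["p"],q,at_z("wrist",q,.104 if t[0]=="b" else .058,C))
```

```text
[ 0.42135516 -0.054414    0.22138441] [0.42228075 0.00650227 0.38769359] [[ 0.99774409  0.06405447  0.02009383]
 [ 0.06704536 -0.96599235 -0.24972727]
 [ 0.00341433  0.2505111  -0.96810771]]
btn_stop_top 0.87 [320.192 220.8  ] [[ 0.42834166 -0.05752279  0.104     ]]
btn_reset_top 0.74 [414.272 218.592] [[ 0.49272696 -0.05166723  0.104     ]]
btn_start_top 0.92 [503.104 220.32 ] [[ 0.55473319 -0.04870646  0.104     ]]
mouth_near 0.93 [315.776 177.984] [[ 0.42358903 -0.03409015  0.058     ]]
mouth_mid 0.86 [405.632 179.616] [[ 0.49360101 -0.03060871  0.058     ]]
```

View pics/w1.png

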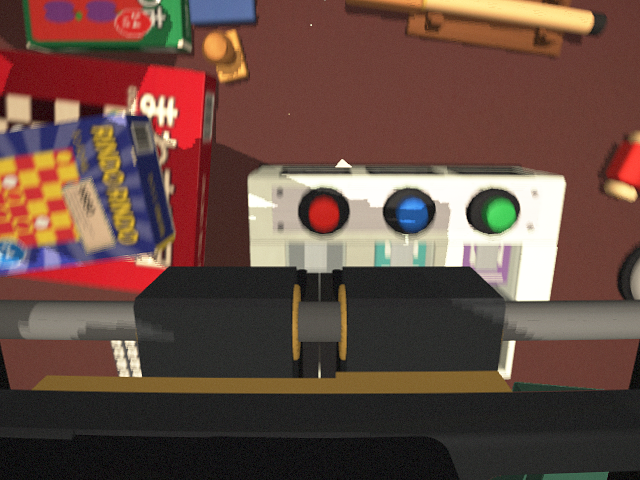

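Emit:
apply_moves --plan '[0.14, -0.06, -0.8, 0, 0, 0, -0.8, 0, 0, 0, -0.5, 0, 0, 0, -0.2, 0, 0, 0, -0.14, 0, 0, 0, 0, 0, 0, 0, 0, 0]'

```text
time_s: 4.78
position: [0.4345, -0.0654, 0.1053]
tcp_rot: [[-0.066, 0.998, 0.002], [0.998, 0.066, -0.001], [-0.001, 0.002, -1.0]]
force: [0.3, -0.2, -0.0]
opening: 0.004
grasp_force: 0.0
```

Emit:
apply_moves --plan '[-0.12, 0.16, 0, 0, 0, 0, -0.06, 0, 0, 0, 0, 0, 0, 0, 0, 0]'

```text
time_s: 5.28
position: [0.4273, -0.0568, 0.1016]
tcp_rot: [[-0.067, 0.998, -0.001], [0.998, 0.067, 0.0], [0.001, -0.001, -1.0]]
force: [-0.9, 1.5, 2.1]
opening: 0.008
grasp_force: 1.2
```

Emit:
apply_moves --plan '[0, 0, -0.06, 0, 0, 0, -0.04, 0, 0, 0, 0, 0]'

```text
time_s: 5.65
position: [0.4277, -0.057, 0.098]
tcp_rot: [[-0.066, 0.998, 0.0], [0.998, 0.066, -0.0], [-0.0, 0.0, -1.0]]
force: [-4.6, 3.4, 21.4]
opening: 0.009
grasp_force: 10.8
```

Emit:
apply_moves --plan '[0, 0, 0.6, 0, 0, 0, 0.9, 0, 0.2, 0.4, 0.6, 0.94, 0.2, 0.4, 0, 0.94, 0.2, 0.4, 0, 0.94, 0.2, 0.4, 0, 0.94, 0.2, 0.4, 0, 0.94, 0, 0.4, 0, 0.94, 0, 0.4, 0, 0.94, 0, 0.4, 0, 0.94, 0, 0, 0, 0.9, 0, 0, 0, 0]' --grip -0.2

```text
time_s: 7.15
position: [0.4785, 0.1029, 0.2013]
tcp_rot: [[-0.999, 0.036, 0.001], [0.036, 0.999, -0.0], [-0.001, -0.0, -1.0]]
force: [0.8, 1.0, -1.0]
opening: 0.597
grasp_force: 0.0
```

Run:
```python
from m import *
s=bot.read_state();print(s["position"],s["opening"],np.array(s["tcp_rot"]).round(3).tolist())
for n in("wrist","top"):
    p,d,C=save(n,n+"2.png")
    for t in["push_stick","stick_tip","stick_rest"]:
        r=bot.pinpoint(n,t)
        if r: q=np.array(r[0]["xy"])*[640,480];print(n,t,r[0]["p"],q.round(),at_z(n,q,0 if t=="stick_rest" else .024,C).round(4))
    b=np.ones((480,640),bool); P=cloud(n,b,d,C)
    Q=P[(P[:,2]>.029)&(P[:,2]<.045)&(abs(P[:,1]-.105)<.03)&(P[:,0]>.42)&(P[:,0]<.66)]
    for x in np.arange(.43,.66,.02):
        S=Q[(abs(Q[:,0]-x)<.01)]
        if len(S)>5: print(round(x,2),len(S),S[:,0].min().round(4),S[:,0].max().round(4),np.percentile(S[:,1],[2,50,98]).round(4),S[:,2].max().round(4))
```

```text
[0.47849486 0.10294647 0.20134797] 0.5971405653002064 [[-0.999, 0.036, 0.001], [0.036, 0.999, -0.0], [-0.001, -0.0, -1.0]]
wrist push_stick 0.84 [329. 201.] [[0.4706 0.1113 0.024 ]]
0.43 68 0.4379 0.44 [0.1032 0.1117 0.1202] 0.0341
0.45 653 0.44 0.4599 [0.102  0.1114 0.1209] 0.0351
0.47 632 0.46 0.48 [0.1009 0.1105 0.1203] 0.0349
0.49 553 0.48 0.5 [0.0999 0.1093 0.119 ] 0.0351
0.51 299 0.5001 0.5199 [0.103  0.1085 0.1139] 0.0327
0.53 284 0.52 0.5399 [0.1019 0.1074 0.1131] 0.0325
0.55 209 0.5401 0.5556 [0.1015 0.1067 0.1119] 0.0327
0.59 90 0.5927 0.6 [0.0983 0.1042 0.1095] 0.0319
0.61 230 0.6 0.62 [0.0975 0.1029 0.1084] 0.0327
0.63 84 0.62 0.6287 [0.0972 0.1021 0.107 ] 0.0322
top stick_tip 0.7 [212. 224.] [[0.6422 0.1001 0.024 ]]
top stick_rest 0.59 [317. 172.] [[ 0.7714 -0.1191  0.    ]]
0.53 35 0.5269 0.5398 [0.0996 0.1065 0.1118] 0.0335
0.55 47 0.5414 0.5585 [0.0992 0.1045 0.1105] 0.0347
0.57 57 0.5602 0.5793 [0.0972 0.1035 0.1111] 0.0359
0.59 52 0.5812 0.5988 [0.0969 0.1026 0.1092] 0.0341
0.61 57 0.6002 0.6199 [0.0866 0.1015 0.1185] 0.0381
0.63 54 0.6201 0.6395 [0.0943 0.1007 0.1078] 0.0341
0.65 20 0.6406 0.6459 [0.0933 0.0993 0.106 ] 0.0352
```

View pics/wrist2.png

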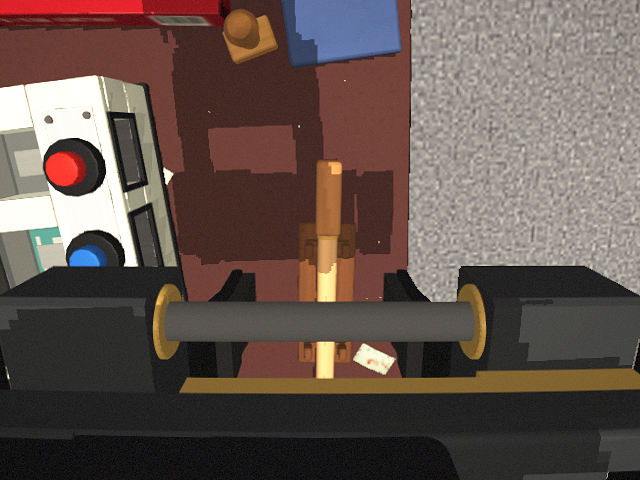

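Emit:
apply_moves --plan '[0, 0.14, -0.9, -0.09, 0, 0, -0.9, 0, 0, 0, -0.9, 0, 0, 0, -0.4, 0, 0, 0, 0, 0, 0, 0, 0, 0, 0, 0, 0, 0]'

```text
time_s: 8.43
position: [0.4788, 0.11, 0.0478]
tcp_rot: [[-0.999, 0.051, 0.003], [0.051, 0.999, -0.0], [-0.003, 0.0, -1.0]]
force: [0.6, 0.2, 0.1]
opening: 0.603
grasp_force: 0.0
```

Emit:
apply_moves --plan '[0, 0, -0.4, 0, 0, 0, -0.3, 0, 0, 0, -0.1, 0, 0, 0, 0, 0, 0, 0, 0, 0]'

```text
time_s: 9.05
position: [0.4781, 0.1099, 0.0069]
tcp_rot: [[-0.999, 0.051, 0.001], [0.051, 0.999, -0.0], [-0.001, 0.0, -1.0]]
force: [-0.2, 0.3, 0.2]
opening: 0.603
grasp_force: 0.0
```

Emit:
apply_moves --plan '[0, 0, 0, 0, 0, 0, 0, 0, 0, 0, 0, 0, 0, 0, 0, 0, 0, 0, 0, 0, 0, 0, 0, 0]' --grip 1

```text
time_s: 9.8
position: [0.4779, 0.1099, 0.0066]
tcp_rot: [[-0.999, 0.051, 0.0], [0.051, 0.999, 0.0], [-0.0, 0.0, -1.0]]
force: [0.1, 0.3, -0.6]
opening: 0.228
grasp_force: 30.0
```

Emit:
apply_moves --plan '[0, 0, 0.4, 0, 0, 0, 0.8, 0, 0, 0, 0.8, 0, 0, 0, 0.5, 0, 0, 0.2, 0, -0.9, 0, 0.2, 0, -0.9, 0, 0.2, 0, -0.9, 0, 0.2, 0, -0.9, 0, 0.2, 0, -0.9, 0, 0.1, 0, -0.9, 0, 0, 0, -0.9]'

```text
time_s: 11.18
position: [0.4774, 0.1653, 0.1314]
tcp_rot: [[-0.404, 0.915, -0.001], [0.915, 0.404, 0.0], [0.0, -0.001, -1.0]]
force: [0.1, -0.9, -0.3]
opening: 0.224
grasp_force: 30.0
```

Emit:
apply_moves --plan '[0, 0, 0, -0.9, 0, 0, 0, -0.9, 0, 0, 0, -0.23, 0, 0, 0, 0, 0, 0, 0, 0]'

```text
time_s: 11.8
position: [0.4777, 0.1649, 0.1315]
tcp_rot: [[-0.067, 0.998, -0.0], [0.998, 0.067, -0.0], [-0.0, -0.0, -1.0]]
force: [0.4, -0.5, -1.3]
opening: 0.227
grasp_force: 30.0
```

```bash
cat > stick.py <<'E'
from m import *
import sys
s=bot.read_state();print(np.round(s["position"],4),s["opening"],np.array(s["tcp_rot"]).round(3).tolist())
o=np.array([.4937,-.0782]);a=np.radians(3.7);U=np.array([[np.cos(a),np.sin(a)],[-np.sin(a),np.cos(a)]])
for n in("side","top"):
    p,d,C=save(n,sys.argv[1]+n+".png")
    for t in["stick_tip"]:
        r=bot.pinpoint(n,t)
        if r:
            q=np.array(r[0]["xy"])*[640,480];print(n,t,r[0]["p"],q.round(1))
            if n=="side":
                # intersect with vertical plane own x = const of the stick
                R,oo=rays(n,q,C); g=np.array(s["position"])[:2]; k=U[0]@(g-oo[:2])/(U[0]@R[0,:2]); P=oo+k*R[0]; print("tip in stick plane z",P[2].round(4),"own",U@(P[:2]-o))
            else: print(U@(at_z(n,q,s["position"][2]+.0174,C)[0,:2]-o))
    b=np.ones((480,640),bool); P=cloud(n,b,d,C); g=np.array(s["position"]); w=(P[:,:2]-g[:2])@U.T
    k=(abs(w[:,0])<.02)&(w[:,1]<-.03)&(w[:,1]>-.19)&(abs(P[:,2]-g[2]-.0174)<.03)
    w=w[k];z=P[k][:,2]
    for y in np.arange(-.18,-.03,.03):
        j=abs(w[:,1]-y)<.015
        if j.sum()>4: print(n,round(y,3),j.sum(),"lat",w[j,0].min().round(4),w[j,0].max().round(4),"ztop",np.percentile(z[j],95).round(4),"ymin",w[j,1].min().round(4))
E
python3 stick.py s1
```

```text
[0.4777 0.1649 0.1315] 0.22724438868604135 [[-0.067, 0.998, -0.0], [0.998, 0.067, -0.0], [-0.0, -0.0, -1.0]]
side -0.09 54 lat -0.0035 0.008 ztop 0.1578 ymin -0.0972
side -0.06 48 lat -0.0055 0.0076 ztop 0.1581 ymin -0.0749
top stick_tip 0.59 [251.  298.2]
[-0.00261246  0.06903624]
top -0.18 43 lat -0.0089 0.0071 ztop 0.1586 ymin -0.1712
top -0.15 150 lat -0.0087 0.0076 ztop 0.1587 ymin -0.1649
top -0.12 150 lat -0.0076 0.0075 ztop 0.1584 ymin -0.135
top -0.09 154 lat -0.0083 0.0069 ztop 0.1581 ymin -0.1048
top -0.06 150 lat -0.0085 0.0075 ztop 0.1582 ymin -0.0747
```

Emit:
apply_moves --plan '[0, 0, -0.7, 0, 0, 0, -0.7, 0, 0, 0, -0.43, 0, 0, 0, 0, 0, 0, 0, 0, 0, 0.013, -0.2, 0, 0, 0.013, -0.2, 0, 0, 0.013, -0.2, 0, 0, 0.013, -0.2, 0, 0, 0.013, -0.2, 0, 0, 0, 0, 0, 0]'

```text
time_s: 13.38
position: [0.481, 0.1146, 0.0401]
tcp_rot: [[-0.065, 0.998, -0.0], [0.998, 0.065, 0.001], [0.001, -0.0, -1.0]]
force: [0.6, 1.7, -0.1]
opening: 0.227
grasp_force: 30.0
```

Emit:
apply_moves --plan '[0.013, -0.2, 0, 0, 0.013, -0.2, 0, 0, 0.013, -0.2, 0, 0, 0.013, -0.2, 0, 0, 0, 0, 0, 0]'

```text
time_s: 14.0
position: [0.4831, 0.075, 0.04]
tcp_rot: [[-0.065, 0.998, -0.001], [0.998, 0.065, 0.001], [0.001, -0.001, -1.0]]
force: [-0.2, 3.8, 0.6]
opening: 0.225
grasp_force: 30.0
```

Emit:
apply_moves --plan '[0.013, -0.2, 0, 0, 0.013, -0.2, 0, 0, 0.013, -0.2, 0, 0, 0.013, -0.2, 0, 0, 0.003, -0.04, 0, 0, 0, 0, 0, 0, 0, 0, 0, 0]'

```text
time_s: 14.88
position: [0.4864, 0.033, 0.0401]
tcp_rot: [[-0.067, 0.998, -0.0], [0.998, 0.067, 0.0], [0.0, -0.0, -1.0]]
force: [-0.1, -0.0, -0.6]
opening: 0.228
grasp_force: 30.0
```

```bash
python3 stick.py s2
```

```text
[0.4864 0.033  0.0401] 0.22790946505885867 [[-0.067, 0.998, -0.0], [0.998, 0.067, 0.0], [0.0, -0.0, -1.0]]
side stick_tip 0.61 [316.1 292.8]
tip in stick plane z 0.2963 own [-1.33802453e-04  4.02464098e-01]
side -0.09 24 lat 0.0066 0.0193 ztop 0.0467 ymin -0.1042
side -0.06 155 lat -0.0189 0.0197 ztop 0.0814 ymin -0.0748
top stick_tip 0.71 [319.4 295.6]
[-0.00033455 -0.05376981]
top -0.18 212 lat -0.0198 0.019 ztop 0.0646 ymin -0.19
top -0.15 302 lat -0.02 0.02 ztop 0.0818 ymin -0.1647
top -0.12 319 lat -0.0197 0.02 ztop 0.0829 ymin -0.135
top -0.09 73 lat -0.02 0.0199 ztop 0.0862 ymin -0.1048
top -0.06 151 lat -0.0195 0.0199 ztop 0.0846 ymin -0.0746
```

View pics/s2top.png

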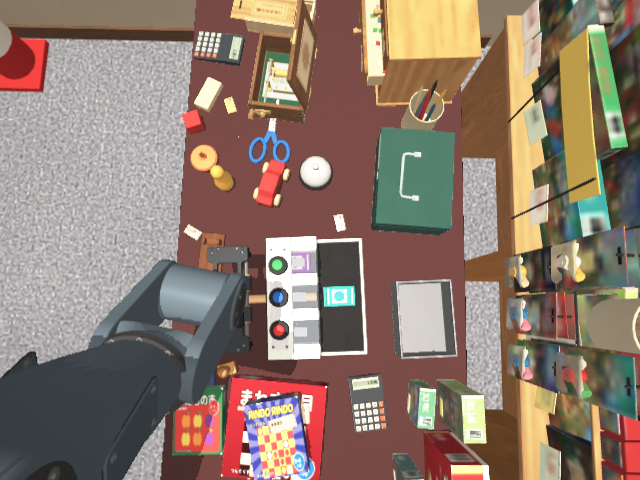

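The teal deck lies flat in the tray at about (339,296). Purple is still visible in its window at (303,262).

Emit:
apply_moves --plan '[-0.034, 0.52, 0, 0, -0.034, 0.52, 0, 0, -0.034, 0.52, 0, 0, -0.034, 0.52, 0, 0, -0.034, 0.52, 0, 0, 0, 0, 0, 0, 0.45, 0.03, 0, 0, 0.45, 0.03, 0, 0, 0.46, 0.03, 0, 0, 0, 0, 0, 0, 0, 0, 0, 0]'

```text
time_s: 16.45
position: [0.5442, 0.1668, 0.0397]
tcp_rot: [[-0.066, 0.998, -0.003], [0.998, 0.066, -0.0], [-0.0, -0.003, -1.0]]
force: [-0.8, -0.2, -0.3]
opening: 0.227
grasp_force: 30.0
```

Emit:
apply_moves --plan '[0.03, 0, 0, 0, 0.013, -0.2, 0, 0, 0.013, -0.2, 0, 0, 0.013, -0.2, 0, 0, 0.013, -0.2, 0, 0, 0.013, -0.2, 0, 0, 0, 0, 0, 0]'

```text
time_s: 17.32
position: [0.5507, 0.1172, 0.0401]
tcp_rot: [[-0.065, 0.998, -0.0], [0.998, 0.065, 0.001], [0.001, -0.0, -1.0]]
force: [0.8, 2.0, -0.1]
opening: 0.227
grasp_force: 30.0
```

Emit:
apply_moves --plan '[0.013, -0.2, 0, 0, 0.013, -0.2, 0, 0, 0.013, -0.2, 0, 0, 0.013, -0.2, 0, 0, 0, 0, 0, 0]'

```text
time_s: 17.95
position: [0.5527, 0.0781, 0.04]
tcp_rot: [[-0.065, 0.998, -0.001], [0.998, 0.065, 0.002], [0.002, -0.001, -1.0]]
force: [-1.5, 4.7, -0.4]
opening: 0.223
grasp_force: 30.0
```

Emit:
apply_moves --plan '[0.013, -0.2, 0, 0, 0.013, -0.2, 0, 0, 0.013, -0.2, 0, 0, 0.013, -0.2, 0, 0, 0.003, -0.02, 0, 0, 0, 0, 0, 0, 0, 0, 0, 0]'

```text
time_s: 18.82
position: [0.556, 0.0366, 0.0401]
tcp_rot: [[-0.067, 0.998, -0.0], [0.998, 0.067, -0.0], [-0.0, -0.0, -1.0]]
force: [-0.7, -0.2, -0.3]
opening: 0.226
grasp_force: 30.0
```

```bash
cat > tray.py <<'E'
from m import *
import sys
o=np.array([.4937,-.0782]);a=np.radians(3.7);U=np.array([[np.cos(a),np.sin(a)],[-np.sin(a),np.cos(a)]])
p,d,C=save("top",sys.argv[1]+".png"); b=np.ones((480,640),bool); P=cloud("top",b,d,C); w=(P[:,:2]-o)@U.T
k=(w[:,1]<-.055)&(w[:,1]>-.134)&(abs(w[:,0])<.105)&(P[:,2]>.034)&(P[:,2]<.1)
for lo,hi in((-.105,-.034),(-.034,.034),(.034,.105)):
    j=k&(w[:,0]>lo)&(w[:,0]<hi)
    if j.sum()>20:
        print("deck",j.sum(),"world",rect(P[j]),"z",np.percentile(P[j,2],[5,50,95]).round(4),"own",w[j].min(0).round(4),w[j].max(0).round(4))
k=(P[:,0]>.3)&(P[:,0]<.62)&(P[:,1]<-.24)&(P[:,1]>-.45)&(P[:,2]>.058)&(P[:,2]<.078); print("bin",k.sum(),rect(P[k]))
for t in("returns_bin",):
    for r in bot.outline_of("top",t)[:1]:
        m=r["mask"]; Q=cloud("top",m,d,C); Q=Q[(Q[:,2]>.058)&(Q[:,2]<.078)]; print("bin mask",r["p"],rect(Q))
E
python3 tray.py t3
```

```text
deck 632 world (array([ 499.4, -170.5]), array([40.2, 63. ]), 1.6) z [0.0474 0.05   0.0525] own [-0.0211 -0.1246] [ 0.019  -0.0605]
deck 649 world (array([ 565.3, -164. ]), array([38.9, 69.6]), 1.6) z [0.0458 0.0501 0.0535] own [ 0.0459 -0.1256] [ 0.0863 -0.0552]
bin 925 (array([ 416.9, -346.2]), array([239.7, 116.3]), 6.7)
bin mask 0.77 (array([ 459.4, -341.6]), array([150.1, 111. ]), 3.9)
```

Emit:
apply_moves --plan '[-0.034, 0.52, 0, 0, -0.034, 0.52, 0, 0, -0.034, 0.52, 0, 0, -0.034, 0.52, 0, 0, -0.034, 0.52, 0, 0, 0, 0, 0, 0, 0, 0, 0.9, 0, 0, 0, 0.9, 0, 0, 0, 0.2, 0]'

```text
time_s: 20.05
position: [0.5496, 0.166, 0.143]
tcp_rot: [[-0.066, 0.998, 0.006], [0.998, 0.066, 0.0], [-0.0, 0.006, -1.0]]
force: [-0.1, -0.3, -0.2]
opening: 0.223
grasp_force: 30.0
```

Emit:
apply_moves --plan '[-0.2, -0.1, 0, 0.9, -0.2, -0.1, 0, 0.9, -0.2, -0.1, 0, 0.9, -0.2, -0.1, 0, 0.9, -0.2, -0.2, 0, 0.9, -0.2, -0.2, 0, 0.9, -0.2, -0.2, 0, 0.9, 0, -0.14, 0, 0.9, 0, 0, 0, 0.9, 0, 0, 0, 0.23, 0, 0, 0, 0, 0, 0, 0, 0]'

```text
time_s: 21.55
position: [0.4771, 0.1092, 0.1396]
tcp_rot: [[-0.999, 0.051, -0.001], [0.051, 0.999, -0.0], [0.001, -0.0, -1.0]]
force: [0.1, -1.1, -0.1]
opening: 0.226
grasp_force: 30.0
```

Emit:
apply_moves --plan '[0, 0, 0, 0, 0, 0, 0, 0, 0, 0, 0, 0]'

```text
time_s: 21.92
position: [0.4775, 0.1095, 0.1401]
tcp_rot: [[-0.999, 0.051, -0.0], [0.051, 0.999, -0.0], [0.0, -0.0, -1.0]]
force: [0.1, 0.1, -1.5]
opening: 0.227
grasp_force: 30.0
```

```bash
cat > lv.py <<'E'
from m import *
g=np.array(bot.read_state()["position"]); print(bot.read_state()["opening"],g.round(4))
for n in("top","side"):
    p,d,C=save(n,"lv.png"); P=cloud(n,np.ones((480,640),bool),d,C); e=np.array([.9986,-.0523]); f=np.array([.0523,.9986]); q=P[:,:2]-g[:2]; X=q@e;Y=q@f
    for x in np.arange(.045,.19,.02):
        j=(abs(X-x)<.01)&(abs(Y)<.02)&(abs(P[:,2]-g[2]-.0174)<.03)
        if j.sum()>4: print(n,round(x,3),j.sum(),"lat",np.percentile(Y[j],[2,50,98]).round(4),"ztop",np.percentile(P[j,2],95).round(4),"xmax",X[j].max().round(4))
E
python3 lv.py
```

```text
0.2271346311217284 [0.4775 0.1095 0.1401]
top 0.045 72 lat [-0.0087 -0.0033  0.0057] ztop 0.1669 xmax 0.055
top 0.065 104 lat [-0.0086 -0.0022  0.0057] ztop 0.1669 xmax 0.0749
top 0.085 104 lat [-0.0085 -0.0028  0.0058] ztop 0.1672 xmax 0.0949
top 0.105 101 lat [-0.0087 -0.0027  0.0058] ztop 0.1663 xmax 0.1149
top 0.125 100 lat [-0.0084 -0.0025  0.0063] ztop 0.1663 xmax 0.1349
top 0.145 100 lat [-0.0083 -0.003   0.0054] ztop 0.1664 xmax 0.1549
top 0.165 75 lat [-0.0093 -0.0033  0.006 ] ztop 0.1668 xmax 0.1694
side 0.045 21 lat [0.0051 0.0064 0.0084] ztop 0.1558 xmax 0.0541
side 0.065 84 lat [-0.0019  0.0063  0.0086] ztop 0.1661 xmax 0.0748
side 0.085 179 lat [-0.0024  0.0059  0.0091] ztop 0.1665 xmax 0.0945
side 0.105 174 lat [-0.0019  0.0062  0.0089] ztop 0.1662 xmax 0.1149
side 0.125 170 lat [-0.0022  0.006   0.0089] ztop 0.1662 xmax 0.1349
side 0.145 169 lat [-0.0023  0.0064  0.0091] ztop 0.1664 xmax 0.1549
side 0.165 143 lat [-0.0028  0.0067  0.0097] ztop 0.1669 xmax 0.1715
```

Emit:
apply_moves --plan '[0, 0.01, -0.8, 0, 0, 0, -0.8, 0, 0, 0, -0.4, 0, 0, 0, -0.2, 0, 0, 0, -0.2, 0, 0, 0, -0.13, 0, 0, 0, -0.11, 0, 0, 0, 0, 0, 0, 0, 0, 0]'

```text
time_s: 23.15
position: [0.4777, 0.1099, 0.0083]
tcp_rot: [[-0.999, 0.051, 0.001], [0.051, 0.999, 0.0], [-0.001, 0.0, -1.0]]
force: [-0.5, -0.3, -0.5]
opening: 0.227
grasp_force: 30.0
```

Emit:
apply_moves --plan '[0, 0, -0.03, 0, 0, 0, 0, 0, 0, 0, 0, 0]'

```text
time_s: 23.52
position: [0.4777, 0.1099, 0.0067]
tcp_rot: [[-0.999, 0.051, 0.0], [0.051, 0.999, -0.0], [-0.0, 0.0, -1.0]]
force: [0.4, -0.4, 0.3]
opening: 0.226
grasp_force: 30.0
```

Emit:
apply_moves --plan '[0, 0, 0, 0, 0, 0, 0, 0, 0, 0, 0, 0, 0, 0, 0, 0]' --grip -0.3

```text
time_s: 24.02
position: [0.4775, 0.1099, 0.0066]
tcp_rot: [[-0.999, 0.051, -0.0], [0.051, 0.999, -0.0], [0.0, -0.0, -1.0]]
force: [-0.1, -0.2, 0.0]
opening: 0.59
grasp_force: 0.0
```

Emit:
apply_moves --plan '[0, 0, 0.3, 0, 0, 0, 0.8, 0, 0, 0, 0.9, 0, 0, 0, 0.9, 0, 0, 0, 0.9, 0, 0, 0, 0, 0, 0, 0, 0, 0]'

```text
time_s: 24.9
position: [0.4768, 0.11, 0.1969]
tcp_rot: [[-0.999, 0.051, -0.0], [0.051, 0.999, 0.0], [0.0, 0.0, -1.0]]
force: [0.4, -0.4, -0.5]
opening: 0.65
grasp_force: 0.0
```

```bash
python3 - <<'E'
from m import *
p,d,C=save("wrist","w4.png"); P=cloud("wrist",np.ones((480,640),bool),d,C)
Q=P[(P[:,2]>.029)&(P[:,2]<.045)&(abs(P[:,1]-.105)<.03)&(P[:,0]>.42)&(P[:,0]<.66)]
for x in np.arange(.43,.66,.04):
    S=Q[(abs(Q[:,0]-x)<.01)]
    if len(S)>5: print(round(x,2),S[:,0].min().round(4),np.percentile(S[:,1],[2,50,98]).round(4),S[:,2].max().round(4))
E
python3 tray.py t4
```

```text
0.43 0.4376 [0.103  0.1107 0.1202] 0.0343
0.47 0.46 [0.1005 0.1103 0.12  ] 0.035
0.51 0.5 [0.1029 0.1083 0.1141] 0.0327
0.55 0.5401 [0.1013 0.1068 0.1119] 0.0324
0.59 0.5874 [0.0985 0.1039 0.1095] 0.0327
0.63 0.62 [0.0976 0.1027 0.1084] 0.0323
deck 633 world (array([ 499.2, -170.4]), array([40.2, 63. ]), 2.0) z [0.0474 0.05   0.0523] own [-0.0211 -0.1243] [ 0.0189 -0.0606]
deck 621 world (array([ 565.5, -167.1]), array([38.9, 63.3]), 2.0) z [0.0453 0.05   0.0527] own [ 0.0457 -0.1256] [ 0.0862 -0.0621]
bin 920 (array([ 417. , -346.6]), array([239.4, 116.8]), 6.8)
bin mask 0.82 (array([ 459.3, -341.6]), array([149.6, 111. ]), 3.9)
```

Emit:
apply_moves --plan '[0.2, -0.6, 0, -0.9, 0.2, -0.6, 0, -0.9, 0.2, -0.6, 0, -0.9, 0.2, -0.6, 0, -0.9, 0.2, -0.6, 0, -0.9, 0.2, -0.6, 0, -0.9, 0.2, -0.6, 0, -0.9, 0.2, -0.6, 0, -0.9, 0.17, -0.6, 0, -0.9, 0, -0.14, -0.8, -0.26, 0, 0, 0, 0, 0, 0, 0, 0]' --grip -0.15

```text
time_s: 26.55
position: [0.5658, -0.1665, 0.1563]
tcp_rot: [[-0.062, 0.998, -0.001], [0.998, 0.062, 0.001], [0.001, -0.001, -1.0]]
force: [0.9, -0.1, 0.4]
opening: 0.574
grasp_force: 0.0
```

Emit:
apply_moves --plan '[0, 0, -0.4, 0, 0, 0, 0, 0, 0, 0, 0, 0]'

```text
time_s: 26.92
position: [0.5667, -0.1669, 0.1378]
tcp_rot: [[-0.062, 0.998, 0.002], [0.998, 0.062, -0.001], [-0.001, 0.002, -1.0]]
force: [0.9, 0.2, 0.4]
opening: 0.571
grasp_force: 0.0
```

Emit:
apply_moves --plan '[-0.02, 0, -0.8, 0, 0, 0, -0.5, 0, 0, 0, -0.3, 0, 0, 0, -0.3, 0, 0, 0, -0.2, 0, 0, 0, 0, 0, 0, 0, 0, 0]'

```text
time_s: 27.8
position: [0.5655, -0.1673, 0.032]
tcp_rot: [[-0.061, 0.998, 0.001], [0.998, 0.061, -0.0], [-0.001, 0.001, -1.0]]
force: [-0.4, 0.6, 0.3]
opening: 0.57
grasp_force: 0.0
```

Emit:
apply_moves --plan '[0, 0, 0, 0, 0, 0, 0, 0, 0, 0, 0, 0, 0, 0, 0, 0, 0, 0, 0, 0]' --grip 1

```text
time_s: 28.42
position: [0.5656, -0.1673, 0.0321]
tcp_rot: [[-0.061, 0.998, 0.001], [0.998, 0.061, -0.001], [-0.001, 0.001, -1.0]]
force: [0.4, -0.1, 5.2]
opening: 0.46
grasp_force: 29.9
```

Emit:
apply_moves --plan '[0, 0, 0.3, 0, 0, 0, 0.6, 0, 0, 0, 0.9, 0, 0, 0, 0.6, 0, 0, 0, 0, 0, 0, 0, 0, 0]'

```text
time_s: 29.18
position: [0.564, -0.1666, 0.1508]
tcp_rot: [[-0.061, 0.998, -0.002], [0.998, 0.061, 0.001], [0.001, -0.002, -1.0]]
force: [-1.2, -0.9, -0.2]
opening: 0.46
grasp_force: 29.9
```

```bash
python3 tray.py t5
```

```text
bin 931 (array([ 416.9, -346.3]), array([239.3, 116.4]), 6.5)
bin mask 0.88 (array([ 459.3, -341.7]), array([150.4, 111. ]), 4.2)
```

Emit:
apply_moves --plan '[-0.31, -0.69, 0, 0, -0.31, -0.69, 0, 0, -0.31, -0.69, 0, 0, -0.31, -0.69, 0, 0, -0.31, -0.7, 0, 0, 0, 0, 0, 0, 0, 0, 0, 0, 0, 0, 0, 0]'

```text
time_s: 30.28
position: [0.4876, -0.3387, 0.1509]
tcp_rot: [[-0.062, 0.998, -0.001], [0.998, 0.062, 0.001], [0.002, -0.001, -1.0]]
force: [0.9, -0.0, -1.1]
opening: 0.454
grasp_force: 29.9
```

Run:
```python
from m import *
p,d,C=save("top","t6.png")
r=bot.outline_of("top","returns_bin")
if r:
  m=r[0]["mask"];P=cloud("top",m,d,C);Q=P[(P[:,2]>.058)&(P[:,2]<.078)];print(r[0]["p"],len(Q),rect(Q))
P=cloud("top",np.ones((480,640),bool),d,C)
for y0,y1 in((-.42,-.375),):
  Q=P[(P[:,0]>.36)&(P[:,0]<.58)&(P[:,1]>y0)&(P[:,1]<y1)&(P[:,2]>.06)&(P[:,2]<.078)]; print(len(Q),Q.min(0),Q.max(0))
```

```text
0.75 232 (array([ 476.2, -289.6]), array([ 48.6, 134.4]), 71.2)Traceback (most recent call last):
  File "<stdin>", line 8, in <module>
    return umr_minimum(a, axis, None, out, keepdims, initial, where)
ValueError: zero-size array to reduction operation minimum which has no identity
```

View pics/t6.png

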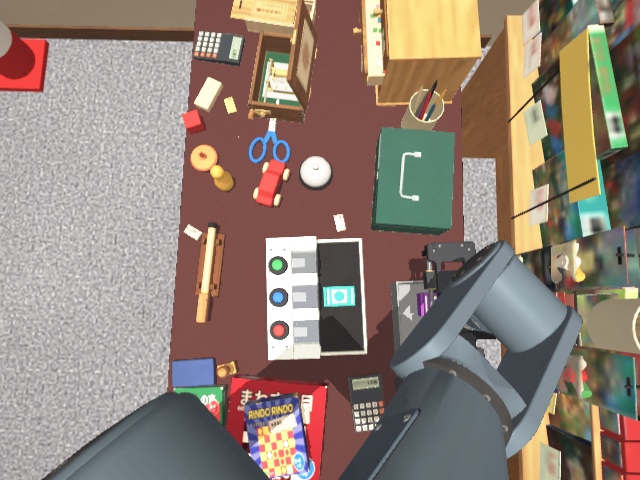

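The purple deck is held above the bin at about (427,303). The bin corner at (395,283) hasn't moved, and teal is still in the tray at (339,296).

Emit:
apply_moves --plan '[0, 0, -0.8, 0, 0, 0, -0.8, 0, 0, 0, -0.5, 0, 0, 0, -0.3, 0, 0, 0, -0.18, 0, 0, 0, 0, 0, 0, 0, 0, 0]'

```text
time_s: 31.25
position: [0.4881, -0.3406, 0.0235]
tcp_rot: [[-0.061, 0.998, 0.001], [0.998, 0.061, -0.001], [-0.001, 0.001, -1.0]]
force: [-0.2, -0.4, -1.3]
opening: 0.458
grasp_force: 29.9
```

Emit:
apply_moves --plan '[0, 0, 0, 0, 0, 0, 0, 0, 0, 0, 0, 0, 0, 0, 0, 0]' --grip -0.15

```text
time_s: 31.75
position: [0.4876, -0.3401, 0.0227]
tcp_rot: [[-0.061, 0.998, 0.0], [0.998, 0.061, -0.0], [-0.0, 0.0, -1.0]]
force: [-0.6, -0.0, 0.8]
opening: 0.575
grasp_force: 0.0
```

Emit:
apply_moves --plan '[0, 0, 0.4, 0, 0, 0, 0.8, 0, 0, 0, 0.8, 0, 0, 0, 0.6, 0, 0.05, 0.67, 0, 0, 0.05, 0.67, 0, 0, 0.05, 0.67, 0, 0, 0.05, 0.67, 0, 0, 0.04, 0.67, 0, 0, 0, 0, 0, 0, 0, 0, 0, 0]'

```text
time_s: 33.12
position: [0.4999, -0.1732, 0.1528]
tcp_rot: [[-0.062, 0.998, 0.001], [0.998, 0.062, -0.001], [-0.001, 0.001, -1.0]]
force: [-0.5, -0.5, 0.0]
opening: 0.576
grasp_force: 0.0
```

```bash
python3 tray.py t7
python3 - <<'E'
import cv2
i=cv2.imread("pics/t7.png"); cv2.imwrite("pics/t7c.png",cv2.resize(i[220:400,250:490],None,fx=2.5,fy=2.5))
E
```

```text
bin 694 (array([ 415.7, -346.8]), array([237. , 116.6]), 6.6)
bin mask 0.88 (array([ 459.3, -341.7]), array([150. , 110.8]), 4.1)
```

View pics/t7c.png

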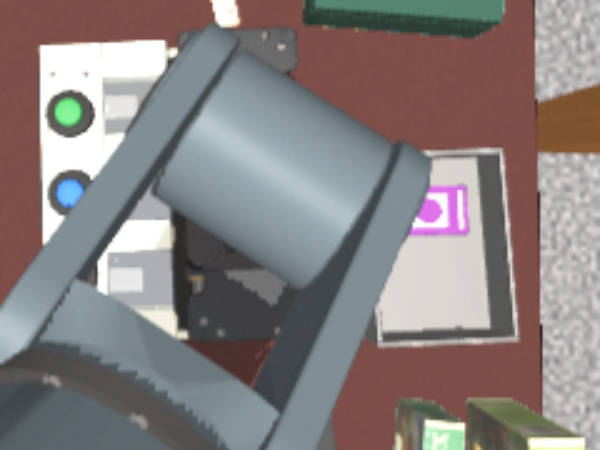

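Purple lies flat in the bin, at about (445,210) in the crop. Next is teal.

Emit:
apply_moves --plan '[0, 0.04, -0.8, 0, 0, 0, -0.7, 0, 0, 0, -0.4, 0, 0, 0, -0.3, 0, 0, 0, -0.22, 0, 0, 0, 0, 0, 0, 0, 0, 0]'

```text
time_s: 34.1
position: [0.5, -0.1709, 0.0321]
tcp_rot: [[-0.061, 0.998, 0.001], [0.998, 0.061, -0.001], [-0.001, 0.001, -1.0]]
force: [-0.7, 0.1, -0.2]
opening: 0.579
grasp_force: 0.0
```

Emit:
apply_moves --plan '[0, 0, 0, 0, 0, 0, 0, 0, 0, 0, 0, 0, 0, 0, 0, 0, 0, 0, 0, 0]' --grip 1

```text
time_s: 34.72
position: [0.4999, -0.1707, 0.0322]
tcp_rot: [[-0.061, 0.998, 0.001], [0.998, 0.061, -0.001], [-0.001, 0.001, -1.0]]
force: [-0.5, 0.8, 5.8]
opening: 0.458
grasp_force: 30.0
```

Emit:
apply_moves --plan '[0, 0, 0.3, 0, 0, 0, 0.6, 0, 0, 0, 0.9, 0, 0, 0, 0.6, 0, 0, 0, 0, 0, 0, 0, 0, 0]'

```text
time_s: 35.48
position: [0.4989, -0.1702, 0.1513]
tcp_rot: [[-0.061, 0.998, -0.001], [0.998, 0.061, 0.001], [0.001, -0.001, -1.0]]
force: [-0.7, 0.3, -0.9]
opening: 0.455
grasp_force: 30.0
```

```bash
python3 tray.py t8
```

```text
bin 709 (array([ 416.5, -346.4]), array([236.1, 115.9]), 6.2)
bin mask 0.91 (array([ 458.8, -341.8]), array([149.5, 110.4]), 3.7)
```

Emit:
apply_moves --plan '[-0.28, -0.69, 0, 0, -0.28, -0.69, 0, 0, -0.28, -0.69, 0, 0, -0.28, -0.7, 0, 0, -0.26, -0.7, 0, 0, 0, 0, 0, 0, 0, 0, 0, 0, 0, 0, -0.8, 0, 0, 0, 0, 0, 0, 0, 0, 0]'

```text
time_s: 36.83
position: [0.431, -0.3433, 0.112]
tcp_rot: [[-0.062, 0.998, -0.0], [0.998, 0.062, 0.0], [0.0, -0.0, -1.0]]
force: [0.4, 0.5, -0.5]
opening: 0.453
grasp_force: 30.0
```

Run:
```python
from m import *
p,d,C=save("top","t9.png"); cv2.imwrite("pics/t9c.png",cv2.resize(p[220:400,330:490,::-1],None,fx=3,fy=3))
print(bot.read_state()["position"],bot.read_state()["opening"])
```

```text
[ 0.4312838  -0.34389206  0.11249238] 0.45661162584549364
```

View pics/t9c.png

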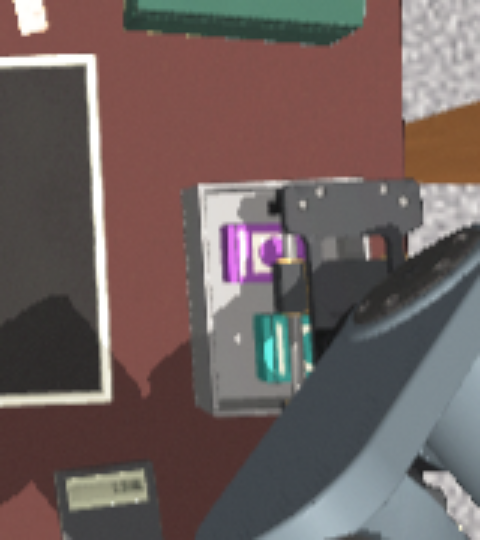

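The crop shows the bin unmoved (left edge at about (195,300)), purple at (262,252), and teal held beside it at (282,348).

Emit:
apply_moves --plan '[-0.02, 0, -0.7, 0, 0, 0, -0.5, 0, 0, 0, -0.36, 0, 0, 0, -0.2, 0, 0, 0, 0, 0, 0, 0, 0, 0]'

```text
time_s: 37.62
position: [0.4301, -0.3446, 0.0245]
tcp_rot: [[-0.061, 0.998, 0.001], [0.998, 0.061, -0.001], [-0.002, 0.001, -1.0]]
force: [-0.3, -0.6, 0.1]
opening: 0.454
grasp_force: 30.0
```

Emit:
apply_moves --plan '[0, 0, 0, 0, 0, 0, 0, 0, 0, 0, 0, 0, 0, 0, 0, 0]' --grip -0.06

```text
time_s: 38.12
position: [0.4296, -0.3441, 0.0237]
tcp_rot: [[-0.061, 0.998, 0.0], [0.998, 0.061, -0.0], [-0.0, 0.0, -1.0]]
force: [0.6, 0.9, 0.4]
opening: 0.529
grasp_force: 0.0
```

Emit:
apply_moves --plan '[0, 0, 0.3, 0, 0, 0, 0.6, 0, 0, 0, 0.8, 0, 0, 0, 0.8, 0, 0, 0, 0.5, 0, 0.2, 0.9, 0, 0, 0.2, 0.9, 0, 0, 0.2, 0.9, 0, 0, 0.2, 0.9, 0, 0, 0.2, 0.9, 0, 0, 0.2, 0.9, 0, 0, 0, 0, 0, 0]'

```text
time_s: 39.62
position: [0.4894, -0.0712, 0.1744]
tcp_rot: [[-0.066, 0.998, 0.0], [0.998, 0.066, 0.0], [0.0, 0.0, -1.0]]
force: [-0.4, -0.9, 0.2]
opening: 0.53
grasp_force: 0.0
```

Emit:
apply_moves --plan '[0, 0.36, 0, 0, 0, 0, 0, 0, 0, 0, 0, 0]' --grip 1

```text
time_s: 40.0
position: [0.4895, -0.0567, 0.1737]
tcp_rot: [[-0.06, 0.998, 0.0], [0.998, 0.06, -0.0], [-0.0, 0.0, -1.0]]
force: [0.4, -0.7, -0.9]
opening: 0.276
grasp_force: 0.0
```

```bash
python3 tray.py t10;  python3 - <<'E'
from m import *
i=cv2.imread("pics/t10.png"); cv2.imwrite("pics/t10c.png",cv2.resize(i[210:400,180:480],None,fx=2.5,fy=2.5))
p,d,C=save("wrist","w10.png"); print(bot.read_state()["position"])
for t in["btn_stop_top","btn_reset_top","btn_start_top"]:
    r=bot.pinpoint("wrist",t)
    if r: q=np.array(r[0]["xy"])*[640,480];print(t,r[0]["p"],q,at_z("wrist",q,.104,C))
E
```

```text
bin 934 (array([ 417. , -346.8]), array([238.7, 116.5]), 6.3)
bin mask 0.78 (array([ 459.4, -341.4]), array([150. , 110.4]), 4.1)
[ 0.4895703  -0.05681378  0.17355397]
btn_stop_top 0.97 [215.168 238.32 ] [[ 0.43055416 -0.05502528  0.104     ]]
btn_reset_top 0.65 [325.12 241.92] [[ 0.49272589 -0.05339405  0.104     ]]
btn_start_top 0.93 [432.704 238.512] [[ 0.55336412 -0.04776377  0.104     ]]
```

View pics/t10c.png

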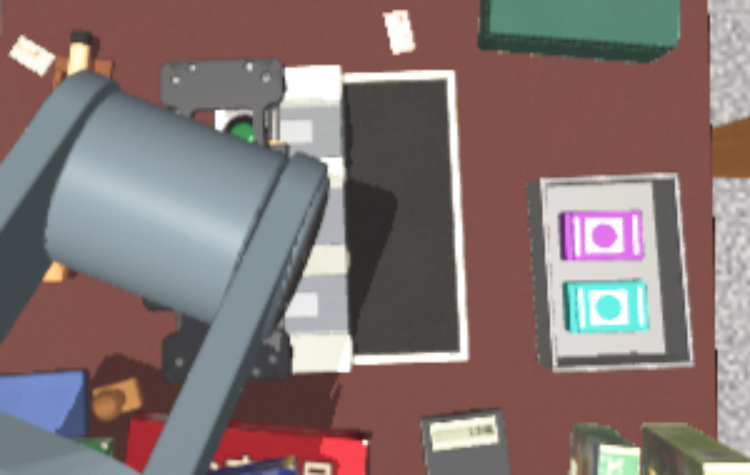

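Both decks lie flat in the bin, purple at (603,235) and teal at (607,305) in the crop, and the tray and sleeves are empty. Next is the blue button.

Emit:
apply_moves --plan '[0.05, 0.08, -0.5, 0, 0, 0, -0.5, 0, 0, 0, -0.3, 0, 0, 0, 0, 0, 0, 0, 0, 0, 0, 0, 0, 0]'

```text
time_s: 41.05
position: [0.4926, -0.0523, 0.1093]
tcp_rot: [[-0.061, 0.998, 0.002], [0.998, 0.061, -0.001], [-0.001, 0.002, -1.0]]
force: [-0.4, 0.3, -0.2]
opening: 0.006
grasp_force: 0.0
```

Emit:
apply_moves --plan '[0, 0, -0.1, 0, 0, 0, -0.08, 0, 0, 0, -0.04, 0, 0, 0, 0, 0, 0, 0, 0, 0]'

```text
time_s: 41.68
position: [0.4928, -0.0523, 0.0983]
tcp_rot: [[-0.061, 0.998, 0.002], [0.998, 0.061, -0.001], [-0.001, 0.002, -1.0]]
force: [-0.8, 0.3, 7.3]
opening: 0.004
grasp_force: 3.7
```

Emit:
apply_moves --plan '[0, 0, -0.02, 0, 0, 0, 0, 0, 0, 0, 0, 0]'

```text
time_s: 42.05
position: [0.4928, -0.0523, 0.0982]
tcp_rot: [[-0.061, 0.998, 0.002], [0.998, 0.061, -0.001], [-0.001, 0.002, -1.0]]
force: [-2.5, 0.9, 14.9]
opening: 0.009
grasp_force: 7.3
```

Emit:
apply_moves --plan '[0, 0, 0.4, 0, 0, 0, 0.4, 0, 0.4, 0.04, 0, 0, 0.4, 0.04, 0, 0, 0.42, 0, 0, 0, 0, 0, 0, 0, 0, 0, -0.4, 0, 0, 0, -0.18, 0, 0, 0, 0, 0, 0, 0, 0, 0]'

```text
time_s: 43.3
position: [0.553, -0.0481, 0.1079]
tcp_rot: [[-0.061, 0.998, 0.0], [0.998, 0.061, -0.0], [-0.0, 0.0, -1.0]]
force: [0.1, -0.1, 0.4]
opening: 0.005
grasp_force: 0.0
```

Emit:
apply_moves --plan '[0, 0, -0.1, 0, 0, 0, -0.08, 0, 0, 0, -0.04, 0, 0, 0, 0, 0, 0, 0, 0, 0]'

```text
time_s: 43.92
position: [0.5538, -0.0483, 0.0983]
tcp_rot: [[-0.061, 0.998, 0.002], [0.998, 0.061, -0.001], [-0.001, 0.002, -1.0]]
force: [-1.5, -0.1, 11.2]
opening: 0.005
grasp_force: 5.7
```

Emit:
apply_moves --plan '[0, 0, 0.3, 0, 0, 0, 0.6, 0, 0, 0, 0.8, 0, 0, 0, 0.6, 0, 0, 0, 0, 0, 0, 0, 0, 0, 0, 0, 0, 0]'

```text
time_s: 44.8
position: [0.5519, -0.0478, 0.2101]
tcp_rot: [[-0.061, 0.998, -0.003], [0.998, 0.061, 0.001], [0.001, -0.003, -1.0]]
force: [-0.1, 1.0, -0.4]
opening: 0.007
grasp_force: 0.0
```

```bash
python3 -c "
from rig import bot
s=bot.read_state();print(s['position'],s['force'],s['qvel']);print(bot.hand_in())"
```

```text
[ 0.55192674 -0.04775918  0.21005188] [-0.14731943  0.96043789 -0.36018123] [-0.02927347  0.09602301 -0.28346447 -0.00030718  0.05063508 -0.0928751 ]
the job is handed in; nothing more can be done
None
```

I completed every step in order and handed the job in at about 45 s: red pressed, the teal and purple decks (no orange deck in this run) pushed out and placed in the bin, the stick back in its rest, then blue and green pressed; no verdict came back.

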